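Hang a bracket on the free branch of a turning rack

ROBOT

A 6-joint arm with a two-finger parallel gripper is mounted at the origin on a cart in front of the work surface, level with it; the furniture and walls round the work are solid. World frame = base frame: x ahead of the robot, y to its left, z up, the work surface at z = 0. Lengths are in mm, angles in rad, forces in N, time in s.
With the tool pointing down it reaches from about 300 to 775 mm from the base axis. Payload 14.6 kg.
Tool frame: the origin (TCP) lies midway between the tips of the shut fingers; the grasp point (between the pads) lies behind it (r.grip_point_offset is the z of the grasp point in the tool frame, in mm); z points along the fingers, y is the line along which they close (so a half turn about z gives the same grasp; the last joint's range is limited). The gripper opens to 85 mm and grips with 20 to 120 N. Pads are 22 mm wide; open, the fingers measure 114 mm over their backs; the gripper's body (76 mm by 85 mm) begins 54 mm behind the grasp point. The pads swing forward as they close: fully open they stand 13 mm farther back than shut.
Start: joints at [-1.185, 0.3, 1.521, -0, 1.321, -0.067], TCP at [240.609, -494.567, 231.281] pointing down, gripper open.
Joint ranges: [-3.03, 3.03], [-0.79, 2.21], [0.23, 2.52], [-1.04, 4.18], [0, 3.07], [-2.55, 2.55]. Speed limits (rad/s): [2.22, 2.22, 2.57, 3.14, 3.14, 3.14].

INTERFACE

Orientations are given as a unit quaternion [x, y, z, w].
In Python, from plant import r gives the robot as it stands.
- The arm moves only by the tool jog_arm, never from a script. Its argument "deltas" is a list of rows, each an object of numbers: "x", "y", "z": the shift along the world's x, y, z in cm; "yaw": the turn about the world's z in rad. In form: [{"x": .., "y": .., "z": .., "yaw": ..}, ...]. A call has exactly 8 rows; each row is the pose to reach, as a shift and turn from the pose commanded when the call began; what a row does not reach only later rows make up. A row lasts 1/8 s, in which the tool goes at most 62.5 mm and 10.7 degrees, less where a joint would pass 70% of its speed; a pose out of reach is approached as far as the arm can. A call with a gripper value outside its range is refused whole. "gripper" is the opening, from -1 (shut) to 1 (fully open), set as the call begins (left out, the last holds). The fingers move at their own pace and stop on an object; the grip force is fixed at half the most. Time passes only in rows, so rows that repeat a pose let the fingers close, or fill a call up. It gives the time, the measured TCP pose, the force, the opening and the grip force at its end, in the units of the state.
- r.observe(): the state, without advancing time (a new reading comes with each control period).
- r.snapshot(name): name is "scene" or "top" or "wrist"; returns the picture (420x560x3 uint8, red, green, blue); there is no depth.
- r.get_calibration(name): a dict with "camera_matrix" (3x3 intrinsics, pixels), "k1" (the pictures are not rectified: a ray, as slopes to the right and down, at radius r is drawn at 1 + k1 r^2 times it, then the intrinsics apply), "origin" and "orientation" of the camera in the world; the wrist camera has in their place "T_tool_cam" (4x4, takes a point from camera to tool coordinates, whose origin is the TCP and whose axes are the flange's). Camera axes: x right, y down, z forward; pixel columns grow to the right and rows downward; lengths in mm; the calibration is good to about 2 mm. A picture is of the moment at which its call begins: read the wrist's pose just before it. get_calibration takes no time and is no camera call.
- r.finish_job(): hands the job in; it is judged then, once.
Trained networks look in the newest picture that a camera, given by its name, has taken for a name from the list of things; names that differ only in an ending like _2 or _b are one class to them, and where a whole thing is asked for, a point or a joint stands for the part that bears it (a point fixed in the world has none). Each returns a list of dicts, best first, with "score" (0 to 1); they miss things now and then, are a little off and sometimes report something else, mostly with a low value. They report only what shows in the picture. A call takes as long as a camera call.
- r.look_for(query, camera): "point" ([x, y, z] in mm, in the coordinates of the camera as it stood for that picture, good to about 4 mm: the middle of the surface that is visible of it).
- r.cut_out(query, camera): "mask" (420x560 bool, what is visible of it).
The state is a dict: "time": time; "joint_positions": joint angles; "joint_velocities": joint speeds; "joint_efforts": joint torques, N m; "ee_pos": TCP position; "eef_rot": TCP orientation; "wrist_force": force on the tool from outside, world axes, zero at the start; "moment": the same for the moment, N m; "opening": finger opening in mm; "finger_force": force on a finger pad.
Only numpy, scipy, OpenCV 4.12 (cv2) and the standard library are available. Lean on these libraries where they do the work, as an engineer would, in place of code of your own. Each camera call takes 0.05 s, during which the arm holds its last target. There are 200 camera calls.

TASK

Turn the bracket rack until its one free branch points the same way as the pointer on the rack's foot. Then hang the bracket that stands on the bench on that branch by its hole: slide it along until it meets the spring buffer, press it in briefly with about 8 newtons (never more than 14 on the buffer) so that you feel the buffer give, and let go so that it hangs free. Handle the rack gently (below 25 newtons) and leave the vial, the beaker and the tube where they stand.

Things in the scene. Friction and masses are not known exactly. Their poses are not given: they have to be found in the camera images.
- rack_base: Foot of the rack, a grey disc of 120 mm diameter, 28 mm tall, fixed to the bench. Origin at the centre of its underside, on the vertical turning axis. A small dark pointer bar on its rim lies toward the foot's own -x, roughly toward the robot. It carries the turning tree.
- tree (a joint): Turning angle of the tree on its foot, rad, counter-clockwise from above positive. At 0 (and any whole turn) the free branch points along the foot's pointer. It turns without a stop against about 0.2 Nm of friction (2 N at 0.1 m) and stays where it is left. Starts at 2.0 to 4.28: the free branch points away from the robot.
- free_root (a point): Point on the mast axis at the height of the branch axes; its -x runs out along the free branch, z is up.
- free_tip (a point): Outer end of the free branch, on its axis, 123 mm from the mast axis; axes as free_root. The branch carries an aluminium collar, clamped at a place that is not reported, with a spring buffer: a dark rubber disc of 22 mm diameter round the rod. The disc's outer face rests 46 to 70 mm from the mast axis: find it by feel. It gives 2.5 N per mm, over 8 mm.
- bracket: Loose aluminium bracket, 0.06 to 0.13 kg, standing on the bench: a square foot 40 x 40 x 6 mm with an upright plate on its middle, 8 mm thick (its x), 40 mm wide (its y), top edge 90 mm above the underside. Same from both faces. Origin at the centre of its underside. Grasp the plate's top from above across its thickness, fingertips 60 mm or more above the underside.
- bracket_hole (a point): Centre of the round through hole of 15 mm diameter in the bracket's plate, 49 mm above the underside, 41 mm below the top edge; the hole's axis is the bracket's x. Hung on a branch, it lies about 3.5 mm below the branch axis.
- vial: Small capped glass vial, 22 mm diameter, 52 mm tall, between rack and bracket; leave it alone. Origin at its underside.
- beaker: Clear beaker, 54 mm diameter, 68 mm tall, behind, between rack and bracket; leave it alone. Origin at its underside.
- sample_tube: Clear tube full of wooden pins, 25 mm diameter, 62 mm tall, at the right side of the bench; leave it alone. Origin at its underside.
- mast_top (a point): Top of the tree's mast, 170 mm above the bench. The tree has four level branches 90 degrees apart, steel rods of 8 mm diameter, axis 160 mm above the bench, reaching 123 mm from the mast axis, with a 10 mm ball at the end. Three carry brackets like the loose one, fastened 70 mm out, tops 198 mm above the bench; the fourth is free but for its buffer.

How it is judged (in metres and radians):
On the way, in this order (a step that is already met when the one before it is completed fails the run):
1. the free branch has been turned to the pointer, its tip within 22 mm sideways (about 10 degrees) (x of free_tip in the frame of rack_base below -0.1 m and y of free_tip in the frame of rack_base between -0.022 and 0.022 m), for 0.2 s.
2. the bracket, threaded on the free branch, is pressed against the buffer with more than 5 N for 0.2 s (contact force between bracket and buffer_c0 above 5 N and x of bracket_hole in the frame of free_root between -0.083 and -0.03 m and y of bracket_hole in the frame of free_root between -0.008 and 0.008 m and z of bracket_hole in the frame of free_root between -0.008 and 0.008 m), for 0.2 s.
At the end, for the whole second after the job is handed in: the bracket hangs at rest by its hole on the free branch (hole centre within 6 mm sideways and 0 to 8 mm below the branch axis, 23 mm or more in from the tip, tilted less than 20 degrees), and the branch still points along the pointer (tip within 30 mm sideways) (x of bracket_hole in the frame of free_root between -0.1 and -0.03 m and y of bracket_hole in the frame of free_root between -0.006 and 0.006 m and z of bracket_hole in the frame of free_root between -0.008 and 0 m and angle between bracket's own z axis and vertical below 0.35 rad and linear speed of bracket below 0.03 m/s and x of free_tip in the frame of rack_base below -0.1 m and y of free_tip in the frame of rack_base between -0.03 and 0.03 m); the robot touches nothing.
It fails at once if the bracket is pressed against the buffer with more than 14 N (contact force between bracket and buffer_c0 above 14 N).
It fails at once if the gripper pushes the rack with more than 25 N, or the bracket is jammed against the rack with more than 35 N (contact force between any of the fingers, the arm and rack_base above 25 N or contact force between bracket and rack_base above 35 N).
It fails at once if the vial, beaker or tube is moved by more than 20 mm (distance of any of vial, beaker, sample_tube from where it was at the start of the episode above 0.02 m).
It also fails if it takes over 70 s, if anything falls off the work surface, if the arm or the gripper's body presses on something with over 40 N, if the wrist force passes 120 N, or if a joint passes its speed limit or range.

## Working session

There is one attempt and no reset: what is moved stays moved. The work goes in short steps, Python scripts to look and compute and a tool call to move; the robot and the scene stay as the last step left them, time stands still between calls to the robot, and variables do not carry over. Pictures are saved under pics/ and viewed, at most 13 in all, crops included, and the job is handed in when it is done.

Besides the shell and the picture viewer there is one more tool, called after ">>>" in YAML: its name, and indented under it one key for each argument. jog_arm: Moves the arm, as the interface text tells. Its arguments: {"type":"object","properties":{"deltas":{"type":"array"},"gripper":{"type":"number"}},"required":["deltas"]}

```bash
mkdir -p pics; cat > h.py <<'E'
import numpy as np, cv2
from scipy.spatial.transform import Rotation as R
from plant import r
def T_cam(name, st=None):
    c=r.get_calibration(name); T=np.eye(4)
    if name=='wrist':
        st=st or r.observe(); T[:3,:3]=R.from_quat(st['eef_rot']).as_matrix(); T[:3,3]=st['ee_pos']
        return T@np.array(c['T_tool_cam'])
    o=np.array(c['orientation']); T[:3,:3]=R.from_quat(o).as_matrix() if o.size==4 else o
    T[:3,3]=c['origin']; return T
def snap(name,fn=None):
    T=T_cam(name); im=r.snapshot(name)
    if fn: cv2.imwrite('pics/'+fn,im[:,:,::-1])
    return im,T
def find(q,name,T,n=3):
    return [(round(d['score'],2),np.round((T@np.r_[d['point'],1])[:3],1)) for d in r.look_for(q,name)[:n]]
def plane(name,T,uv,z):
    "pixels -> world points at height z"
    c=r.get_calibration(name);K=np.array(c['camera_matrix']);uv=np.atleast_2d(uv).astype(float)
    s=np.c_[(uv[:,0]-K[0,2])/K[0,0],(uv[:,1]-K[1,2])/K[1,1]];u=s.copy()
    for _ in range(10): u=s/(1+c['k1']*(u**2).sum(1,keepdims=True))
    d=np.c_[u,np.ones(len(u))]@T[:3,:3].T
    return T[:3,3]+d*((z-T[2,3])/d[:,2])[:,None]
def project(name,T,P):
    c=r.get_calibration(name);K=np.array(c['camera_matrix'])
    p=(np.atleast_2d(P)-T[:3,3])@T[:3,:3];u=p[:,:2]/p[:,2:]
    u=u*(1+c['k1']*(u**2).sum(1,keepdims=True));return u*[K[0,0],K[1,1]]+[K[0,2],K[1,2]]
E
python3 - <<'E'
from h import *
print(r.observe(), r.grip_point_offset)
a,T=snap('top','t0.png')
for q in ['rack_base','tree','mast_top','free_tip','free_root','bracket','bracket_hole','vial','beaker','sample_tube']: print(q,find(q,'top',T,4))
print(T)
a,T=snap('scene','s0.png')
for q in ['rack_base','mast_top','free_tip','bracket','bracket_hole','vial','beaker','sample_tube']: print(q,find(q,'scene',T,4))
print(T)
E
```

```text
{'time': 0.0, 'joint_positions': array([-1.18461353e+00,  3.00509887e-01,  1.52162286e+00,  7.33832253e-06,
        1.32069053e+00, -6.65637345e-02]), 'joint_velocities': array([-1.73828448e-03,  1.49633300e-05,  1.67267943e-04, -7.46457214e-05,
        8.31576211e-04,  5.13509562e-04]), 'joint_efforts': array([-1.81867064e-03, -5.43497586e+01, -3.61795163e+01, -1.55253583e-04,
        3.88106782e-03, -1.11569599e-05]), 'ee_pos': array([ 240.51398221, -494.34947975,  230.68236526]), 'eef_rot': array([ 9.74486824e-01,  2.24443873e-01, -9.44052070e-05, -6.08034926e-04]), 'wrist_force': array([-0.05971157,  0.45403508, -0.07019976]), 'moment': array([-0.0136052 , -0.0203058 ,  0.05790487]), 'finger_force': 0.0, 'opening': 85.26127826316952} -18.700000000000003
rack_base [(0.84, array([553.4,  47.2, 108.3]))]
tree [(0.55, array([557.7,  48.7, 161.5]))]
mast_top [(0.88, array([559.7,  53.6, 158. ]))]
free_tip [(0.59, array([559. ,  51.5, 161.6]))]
free_root [(0.87, array([558.5,  47. , 155.5])), (0.7, array([ 545.5, -169.1,   20. ]))]
bracket [(0.56, array([ 545.8, -164.2,   22.1]))]
brac
[... 436 characters left out ...]
e [(0.88, array([583.2,  53.1, 171.3]))]
mast_top [(0.83, array([583.6,  50.1, 176.7]))]
free_tip [(0.91, array([583.2,  50.8, 173.5])), (0.64, array([ 490.5, -361.5,   42.8]))]
bracket [(0.59, array([ 546.5, -180.6,    6.5]))]
bracket_hole [(0.56, array([ 545.2, -184.3,    2.6]))]
vial [(0.3, array([ 547. , -182.2,    7.2]))]
beaker [(0.59, array([ 682.4, -102.9,   44.8]))]
sample_tube [(0.72, array([ 489.8, -362.6,   45.2]))]
[[ 8.16588632e-01 -3.46210480e-01  4.61867199e-01  6.13795226e+01]
 [-5.77023015e-01 -4.68707868e-01  6.68847796e-01 -8.09500642e+02]
 [-1.50813267e-02 -8.12681510e-01 -5.82512932e-01  7.76086269e+02]
 [ 0.00000000e+00  0.00000000e+00  0.00000000e+00  1.00000000e+00]]
```

View pics/t0.png

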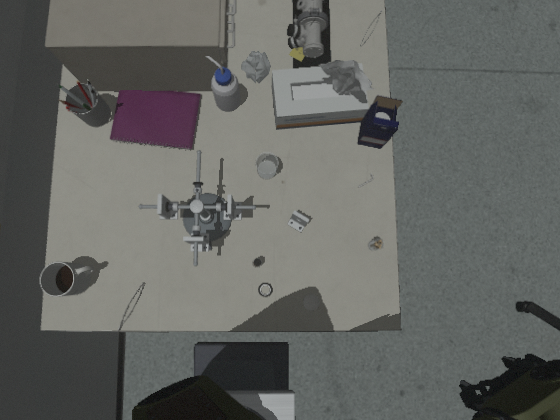

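View pics/s0.png

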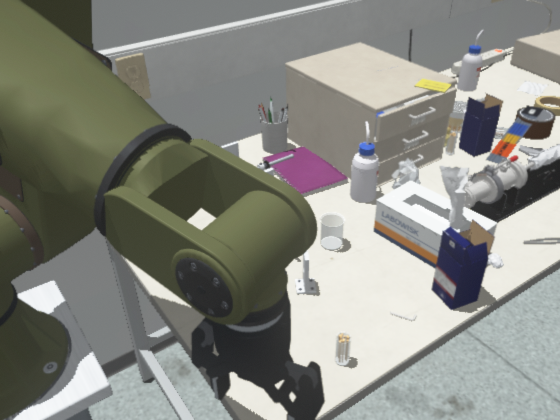

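The top view shows the rack at about (205,210) with its free branch pointing up to (198,152). The loose bracket is at (299,220), the vial at (258,261), the beaker at (267,166) and the tube at (376,242). In the scene view the arm hides the rack. I'll enlarge the top crop next.

```bash
python3 - <<'E'
from h import *
im=cv2.imread('pics/t0.png')[140:280,130:330]
cv2.imwrite('pics/t0c.png',cv2.resize(im,None,fx=4,fy=4,interpolation=cv2.INTER_CUBIC))
T=T_cam('top')
print('mast',plane('top',T,[205,213],170))
print('bracket hi/lo',plane('top',T,[[299,220]],6), 'vial',plane('top',T,[258,261],52))
E
```

```text
mast [[548.08943533  34.26054864 170.        ]]
bracket hi/lo [[ 554.97080204 -172.60789682    6.        ]] vial [[453.69252536 -73.22897706  52.        ]]
```

View pics/t0c.png

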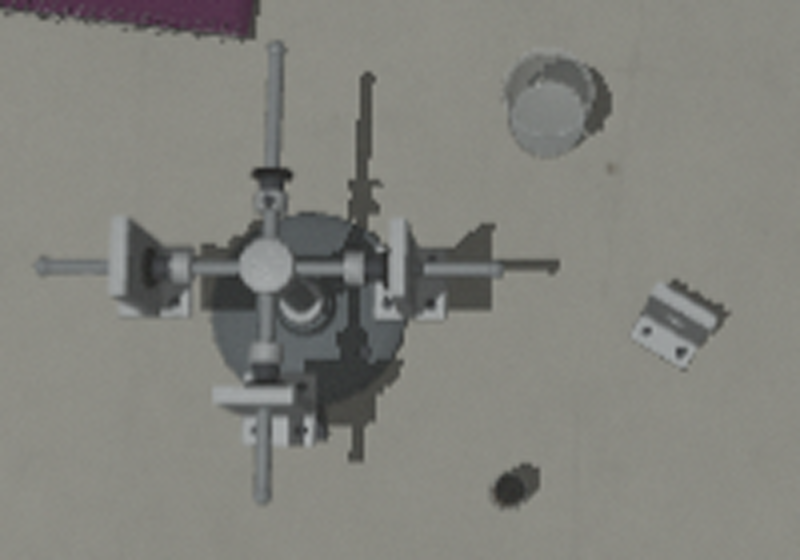

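The crop shows the mast top at full-image (196.8,206.3). The free rod, with its dark buffer, runs up to its tip at (199,151.5). The three branches with brackets point left, right and down. The pointer is hidden, so I'll locate the rack first and then use the wrist camera.

```bash
python3 - <<'E'
from h import *
T=T_cam('top')
print('mast',plane('top',T,[196.75,206.25],170))
print('tips u d l r',plane('top',T,[[199,151.5],[195.5,264.25],[140,206.5],[254.5,207.25]],160))
print('disc',plane('top',T,[[207.5,216]],28))
print(r.get_calibration('wrist'))
print(np.round(T_cam('wrist'),2))
E
```

```text
mast [[562.17912653  51.61457383 170.        ]]
tips u d l r [[682.25479711  51.59516797 160.        ]
 [443.43962896  52.91910291 160.        ]
 [563.23503503 172.05344464 160.        ]
 [561.75663786 -67.43450765 160.        ]]
disc [[561.75103001  48.34051514  28.        ]]
{'camera_matrix': array([[352.53393963,   0.        , 287.56497539],
       [  0.        , 352.53393963, 206.54307434],
       [  0.        ,   0.        ,   1.        ]]), 'k1': -0.05357638830123324, 'T_tool_cam': array([[-3.60177566e-04, -9.52404815e-01, -3.04835921e-01,
         7.93337311e+01],
       [ 9.99999922e-01, -2.93316270e-04, -2.65131845e-04,
         1.22656747e+00],
       [ 1.63099511e-04, -3.04835993e-01,  9.52404846e-01,
        -1.42364415e+02],
       [ 0.00000000e+00,  0.00000000e+00,  0.00000000e+00,
         1.00000000e+00]])}
[[ 4.4000e-01 -8.6000e-01 -2.7000e-01  3.1249e+02]
 [-9.0000e-01 -4.2000e-01 -1.3000e-01 -4.6097e+02]
 [-0.0000e+00  3.0000e-01 -9.5000e-01  3.7366e+02]
 [ 0.0000e+00  0.0000e+00  0.0000e+00  1.0000e+00]]
```

The mast is at (562.5, 52), with the free branch pointing to +x. I'll push it counter-clockwise with the shut fingers along an arc.

>>> jog_arm:
  deltas:
    - {"x": 3, "y": 4, "z": 2, "yaw": -0.06}
    - {"x": 8, "y": 9, "z": 3, "yaw": -0.12}
    - {"x": 12, "y": 15, "z": 3, "yaw": -0.18}
    - {"x": 16, "y": 20, "z": 3, "yaw": -0.24}
    - {"x": 20, "y": 25, "z": 3, "yaw": -0.3}
    - {"x": 24, "y": 30, "z": 3, "yaw": -0.36}
    - {"x": 28, "y": 35, "z": 3, "yaw": -0.42}
    - {"x": 32, "y": 40, "z": 3, "yaw": -0.45}
  gripper: -1

```text
time: 2.0
ee_pos: [545.5, -113.0, 261.5]
eef_rot: [1.0, 0.001, 0.0, 0.0]
wrist_force: [0.5, -0.8, 0.0]
opening: -0.3
finger_force: 0.0
```

>>> jog_arm:
  deltas:
    - {"x": 4, "y": 4.5, "z": 0}
    - {"x": 7, "y": 8.5, "z": 0}
    - {"x": 9, "y": 10.5, "z": 0}
    - {"x": 9.6, "y": 10.7, "z": 0}
    - {"x": 9.6, "y": 10.7, "z": -4}
    - {"x": 9.6, "y": 10.7, "z": -8}
    - {"x": 9.6, "y": 10.7, "z": -11.5}
    - {"x": 9.6, "y": 10.7, "z": -12}

```text
invalid input
```

>>> jog_arm:
  deltas:
    - {"x": 4, "y": 4.5, "z": 0, "yaw": 0}
    - {"x": 7, "y": 8.5, "z": 0, "yaw": 0}
    - {"x": 9, "y": 10.5, "z": 0, "yaw": 0}
    - {"x": 9.6, "y": 10.7, "z": 0, "yaw": 0}
    - {"x": 9.6, "y": 10.7, "z": -4, "yaw": 0}
    - {"x": 9.6, "y": 10.7, "z": -8, "yaw": 0}
    - {"x": 9.6, "y": 10.7, "z": -11.5, "yaw": 0}
    - {"x": 9.6, "y": 10.7, "z": -12, "yaw": 0}

```text
time: 3.0
ee_pos: [639.3, -8.6, 139.3]
eef_rot: [1.0, 0.001, -0.002, -0.0]
wrist_force: [-0.4, -0.1, 0.3]
opening: -0.1
finger_force: 0.0
```

```bash
python3 - <<'E'
from h import *
st=r.observe();print(st['time'],st['ee_pos'],st['wrist_force'])
# arc rows
import numpy as np
m=np.array([562.5,52.]);p0=np.array([656.6,12.4])
ph=-0.4
steps=[.06]*8+[.12]*24
for i,s in enumerate(steps):
    if i%8==0: print('--'); base=m+102*np.array([np.cos(ph),np.sin(ph)])
    ph+=s; print(round(ph,2),np.round((m+102*np.array([np.cos(ph),np.sin(ph)])-base)/10,2))
E
```

```text
3.0 [639.25165632  -8.58982923 139.26931759] [-0.35231325 -0.14909219  0.33740053]
--
-0.34 [0.22 0.57]
-0.28 [0.41 1.15]
-0.22 [0.56 1.75]
-0.16 [0.67 2.35]
-0.1 [0.75 2.95]
-0.04 [0.8  3.56]
0.02 [0.8  4.18]
0.08 [0.77 4.79]
--
0.2 [-0.17  1.21]
0.32 [-0.49  2.39]
0.44 [-0.94  3.53]
0.56 [-1.53  4.6 ]
0.68 [-2.24  5.6 ]
0.8 [-3.06  6.5 ]
0.92 [-3.99  7.3 ]
1.04 [-5.    7.98]
--
1.16 [-1.09  0.55]
1.28 [-2.24  0.98]
1.4 [-3.43  1.26]
1.52 [-4.65  1.39]
1.64 [-5.87  1.38]
1.76 [-7.08  1.22]
1.88 [-8.27  0.92]
2.0 [-9.41  0.48]
--
2.12 [-1.08 -0.57]
2.24 [-2.08 -1.27]
2.36 [-3.   -2.09]
2.48 [-3.8  -3.01]
2.6 [-4.5  -4.02]
2.72 [-5.06 -5.1 ]
2.84 [-5.49 -6.25]
2.96 [-5.79 -7.43]
```

>>> jog_arm:
  deltas:
    - {"x": 0.9, "y": 1.0, "z": 0, "yaw": 0}
    - {"x": 1.7, "y": 2.1, "z": 0, "yaw": 0}
    - {"x": 1.9, "y": 2.7, "z": 0, "yaw": 0}
    - {"x": 2.1, "y": 3.3, "z": 0, "yaw": 0}
    - {"x": 2.3, "y": 3.9, "z": 0, "yaw": 0}
    - {"x": 2.4, "y": 4.5, "z": 0, "yaw": 0}
    - {"x": 2.5, "y": 5.7, "z": 0, "yaw": 0}
    - {"x": 2.5, "y": 6.9, "z": 0, "yaw": 0}

```text
time: 4.0
ee_pos: [665.4, 61.8, 141.2]
eef_rot: [1.0, 0.001, -0.0, 0.0]
wrist_force: [-0.9, -2.5, -0.2]
opening: -0.3
finger_force: 1.1
```

>>> jog_arm:
  deltas:
    - {"x": -0.2, "y": 1.2, "z": 0, "yaw": 0}
    - {"x": -0.5, "y": 2.4, "z": 0, "yaw": 0}
    - {"x": -0.9, "y": 3.5, "z": 0, "yaw": 0}
    - {"x": -1.5, "y": 4.6, "z": 0, "yaw": 0}
    - {"x": -2.2, "y": 5.6, "z": 0, "yaw": 0}
    - {"x": -3.1, "y": 6.5, "z": 0, "yaw": 0}
    - {"x": -4.0, "y": 7.3, "z": 0, "yaw": 0}
    - {"x": -5.0, "y": 8.0, "z": 0, "yaw": 0}

```text
time: 5.0
ee_pos: [614.8, 141.7, 141.4]
eef_rot: [1.0, 0.001, 0.0, -0.0]
wrist_force: [2.5, -2.7, -0.7]
opening: 0.1
finger_force: 1.0
```

Pushing works, at about 2.5 N. I'll continue the arc.

>>> jog_arm:
  deltas:
    - {"x": -1.1, "y": 0.5, "z": 0, "yaw": 0}
    - {"x": -2.2, "y": 1.0, "z": 0, "yaw": 0}
    - {"x": -3.4, "y": 1.2, "z": 0, "yaw": 0}
    - {"x": -4.7, "y": 1.3, "z": 0, "yaw": 0}
    - {"x": -5.9, "y": 1.3, "z": 0, "yaw": 0}
    - {"x": -7.1, "y": 1.2, "z": 0, "yaw": 0}
    - {"x": -8.3, "y": 0.9, "z": 0, "yaw": 0}
    - {"x": -9.4, "y": 0.5, "z": 0, "yaw": 0}

```text
time: 6.0
ee_pos: [520.7, 146.0, 141.3]
eef_rot: [1.0, 0.001, 0.0, -0.0]
wrist_force: [2.3, -0.2, -0.2]
opening: -0.0
finger_force: 1.1
```

>>> jog_arm:
  deltas:
    - {"x": -1.1, "y": -0.6, "z": 0, "yaw": 0}
    - {"x": -2.1, "y": -1.3, "z": 0, "yaw": 0}
    - {"x": -3.0, "y": -2.1, "z": 0, "yaw": 0}
    - {"x": -3.8, "y": -3.0, "z": 0, "yaw": 0}
    - {"x": -4.5, "y": -4.0, "z": 0, "yaw": 0}
    - {"x": -5.1, "y": -5.1, "z": 0, "yaw": 0}
    - {"x": -5.3, "y": -5.7, "z": 0, "yaw": 0}
    - {"x": -5.5, "y": -6.2, "z": 0, "yaw": 0}

```text
time: 7.0
ee_pos: [466.4, 83.8, 141.3]
eef_rot: [1.0, 0.001, 0.0, -0.0]
wrist_force: [2.3, 0.7, 0.1]
opening: 0.3
finger_force: 1.0
```

```bash
python3 - <<'E'
from h import *
st=r.observe();print(st['time'],st['ee_pos'],st['wrist_force'])
im,T=snap('top','t1.png'); 
for q in ['free_tip','rack_base','bracket','vial']: print(q,find(q,'top',T,4))
c=im[140:280,130:330,::-1]
w,Tw=snap('wrist','w1.png');print(np.round(Tw,3).tolist())
a=cv2.resize(c,(560,392),interpolation=cv2.INTER_CUBIC)
cv2.imwrite('pics/c1.png',cv2.resize(np.vstack([a,w[:,:,::-1]]),(409,600)) if 0 else np.hstack([cv2.resize(a,(400,280)),cv2.resize(w[:,:,::-1],(400,280),interpolation=cv2.INTER_AREA)]))
E
```

```text
7.0 [466.38533835  83.80380032 141.3059876 ] [2.31619869 0.71906316 0.06056965]
free_tip [(0.85, array([566. ,  46.2, 162.7]))]
rack_base [(0.58, array([558.2,  45.8, 106.7]))]
bracket [(0.79, array([ 541.8, -166.1,   22.7])), (0.2, array([566.6,  47. , 160.3]))]
vial [(0.42, array([450.1, -72.8,  52.5]))]
[[0.002, -0.952, -0.305, 546.133], [-1.0, -0.002, -0.001, 83.952], [0.0, 0.305, -0.952, 283.441], [0.0, 0.0, 0.0, 1.0]]
```

View pics/c1.png

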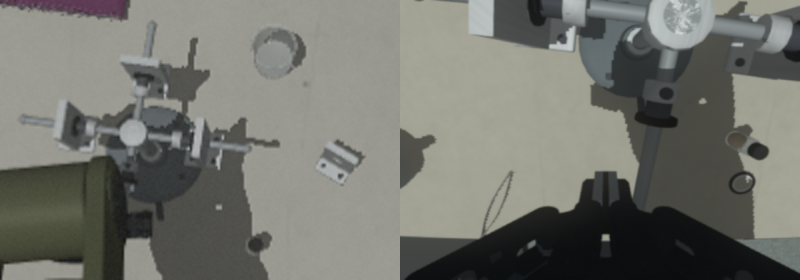

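The free branch is now within about 0.2 rad of -x. In the wrist half it runs from (668,60) down to (640,200), and in the top half the forearm hides it. The pointer isn't clear yet, so I'll back off and look.

>>> jog_arm:
  deltas:
    - {"x": -0.5, "y": 2, "z": 0, "yaw": 0}
    - {"x": -1, "y": 3, "z": 3, "yaw": 0}
    - {"x": -3, "y": 2, "z": 8, "yaw": 0}
    - {"x": -5, "y": -2, "z": 12, "yaw": 0}
    - {"x": -7, "y": -5, "z": 12, "yaw": 0}
    - {"x": -8, "y": -7, "z": 12, "yaw": 0}
    - {"x": -8, "y": -8, "z": 12, "yaw": 0}
    - {"x": -8, "y": -8, "z": 12, "yaw": 0}

```text
time: 8.3
ee_pos: [386.8, 4.1, 261.2]
eef_rot: [1.0, 0.001, -0.0, -0.0]
wrist_force: [0.1, 1.0, -0.1]
opening: -0.1
finger_force: 0.0
```

```bash
python3 - <<'E'
from h import *
w,T=snap('wrist','w2.png');print(np.round(T,4).tolist())
im,T=snap('top','t2.png')
cv2.imwrite('pics/w2x.png',cv2.resize(w[0:300,:,::-1],(800,428),interpolation=cv2.INTER_CUBIC))
E
```

```text
[[0.0017, -0.9524, -0.305, 466.5396], [-1.0, -0.0017, -0.0004, 3.7448], [-0.0001, 0.305, -0.9524, 403.5933], [0.0, 0.0, 0.0, 1.0]]
```

View pics/w2x.png

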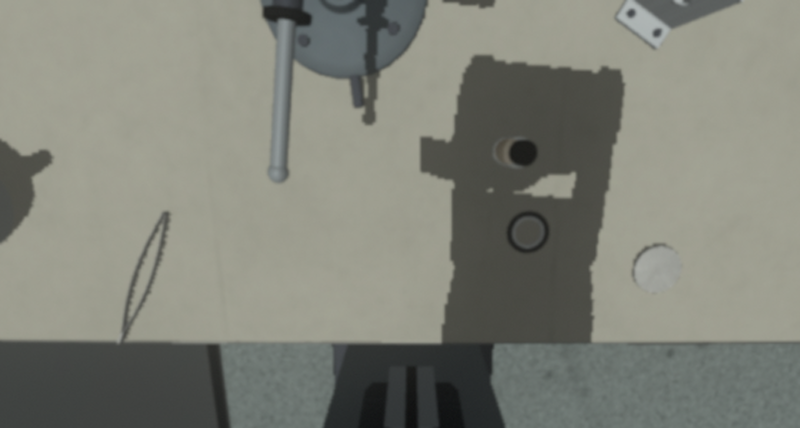

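The picture shows the pointer bar outside the disc rim, from (357,77) to (361,107) in the scaled crop. The free rod runs from (289,20) to its ball at (278,174).

```bash
python3 - <<'E'
from h import *
T=np.eye(4);T[:3]=[[0.0017,-0.9524,-0.305,466.5396],[-1.0,-0.0017,-0.0004,3.7448],[-0.0001,0.305,-0.9524,403.5933]]
s=1.42857
m=np.array([562.5,52])
ang=lambda p:np.degrees(np.arctan2(p[1]-m[1],p[0]-m[0]))%360
for z in (5,14,22,28):
    P=plane('wrist',T,np.array([[357,77],[361,107]])/s,z); print(z,P[:,:2].round(1).tolist(),[round(ang(p),1) for p in P], np.degrees(np.arctan2(*(P[1]-P[0])[1::-1]))%360)
P=plane('wrist',T,np.array([[289,20],[278,174]])/s,160);print(P.round(1).tolist(),[round(ang(p),1) for p in P],np.hypot(*(P[1,:2]-m)),np.degrees(np.arctan2(*(P[1]-P[0])[1::-1]))%360)
# disc ellipse bottom edge: compare with projected disc
print(project('wrist',T,[[562.5-60*np.cos(a),52-60*np.sin(a),28] for a in (-.5,0,.5,1)])*s)
print(project('wrist',T,[[562.5-60*np.cos(a),52-60*np.sin(a),0] for a in (-.5,0,.5,1)])*s)
E
```

```text
5 [[507.6, 43.5], [486.5, 41.1]] [np.float64(188.8), np.float64(188.2)] 186.61962516587326
14 [[506.6, 42.6], [486.0, 40.2]] [np.float64(189.5), np.float64(188.7)] 186.61962516587326
22 [[505.8, 41.8], [485.6, 39.5]] [np.float64(190.2), np.float64(189.2)] 186.6196251658733
28 [[505.2, 41.2], [485.3, 38.9]] [np.float64(190.6), np.float64(189.6)] 186.61962516587323
[[515.4, 57.4, 160.0], [448.8, 66.8, 160.0]] [np.float64(173.4), np.float64(172.6)] 114.69991552730437 172.01298595840208
[[299.90061848  70.20366687]
 [341.62304059  81.16440618]
 [382.79286577  69.78646132]
 [414.29655154  38.20516969]]
[[307.78685089  74.74538775]
 [346.53540977  84.94211341]
 [384.79674732  74.40645322]
 [414.04797925  45.157328  ]]
```

>>> jog_arm:
  deltas:
    - {"x": 3, "y": 5, "z": 0, "yaw": 0}
    - {"x": 6, "y": 9, "z": 0, "yaw": 0}
    - {"x": 7.2, "y": 10.1, "z": -2, "yaw": 0}
    - {"x": 7.2, "y": 10.1, "z": -6, "yaw": 0}
    - {"x": 7.2, "y": 10.1, "z": -10, "yaw": 0}
    - {"x": 7.2, "y": 10.1, "z": -12, "yaw": 0}
    - {"x": 7.2, "y": 9.5, "z": -12, "yaw": 0}
    - {"x": 7.2, "y": 8.9, "z": -12, "yaw": 0}

```text
time: 9.4
ee_pos: [458.9, 93.2, 142.1]
eef_rot: [1.0, 0.002, 0.001, -0.0]
wrist_force: [-0.5, -0.3, -0.4]
opening: -0.1
finger_force: 0.0
```

>>> jog_arm:
  deltas:
    - {"x": 0, "y": -0.6, "z": 0, "yaw": 0}
    - {"x": 0, "y": -1.2, "z": 0, "yaw": 0}
    - {"x": 0, "y": -1.8, "z": 0, "yaw": 0}
    - {"x": 0, "y": -2.4, "z": 0, "yaw": 0}
    - {"x": 0, "y": -2.9, "z": 0, "yaw": 0}
    - {"x": 0, "y": -3.4, "z": 0, "yaw": 0}
    - {"x": 0, "y": -3.7, "z": 0, "yaw": 0}
    - {"x": 0, "y": -3.7, "z": 0, "yaw": 0}

```text
time: 10.4
ee_pos: [458.4, 55.9, 141.2]
eef_rot: [1.0, 0.001, -0.0, 0.0]
wrist_force: [-0.5, 0.3, 0.2]
opening: 0.3
finger_force: 0.1
```

>>> jog_arm:
  deltas:
    - {"x": -0.5, "y": 2, "z": 0, "yaw": 0}
    - {"x": -1, "y": 3, "z": 3, "yaw": 0}
    - {"x": -2, "y": 2, "z": 9, "yaw": 0}
    - {"x": -3, "y": -2, "z": 14, "yaw": 0}
    - {"x": -4, "y": -6, "z": 15, "yaw": 0}
    - {"x": -4.5, "y": -9, "z": 15, "yaw": 0}
    - {"x": -4.5, "y": -11, "z": 15, "yaw": 0}
    - {"x": -4.5, "y": -11, "z": 15, "yaw": 0}

```text
time: 11.4
ee_pos: [413.3, -54.6, 291.2]
eef_rot: [1.0, 0.0, -0.0, 0.0]
wrist_force: [-0.0, 0.8, 1.0]
opening: -0.2
finger_force: 0.0
```

```bash
python3 - <<'E'
from h import *
w,T=snap('wrist','w3.png');np.save('T3.npy',T);print(r.observe()['ee_pos'])
for q in ['free_tip','bracket','bracket_hole','vial','mast_top']: print(q,find(q,'wrist',T,3))
im,Tt=snap('top','t3.png')
cv2.imwrite('pics/w3x.png',cv2.resize(w[0:300,:,::-1],(800,428),interpolation=cv2.INTER_CUBIC))
E
```

```text
[413.32498659 -53.87495808 291.12274133]
free_tip [(0.92, array([548.8,  53.4, 164. ]))]
bracket [(0.87, array([ 553.3, -171.6,   46.4])), (0.63, array([ 494. , -343.2,   27.3]))]
bracket_hole [(0.9, array([ 556.6, -166. ,   44.7]))]
vial [(0.75, array([458.2, -74.9,  55.7]))]
mast_top [(0.87, array([548.3,  55.4, 160.7]))]
```

View pics/w3x.png

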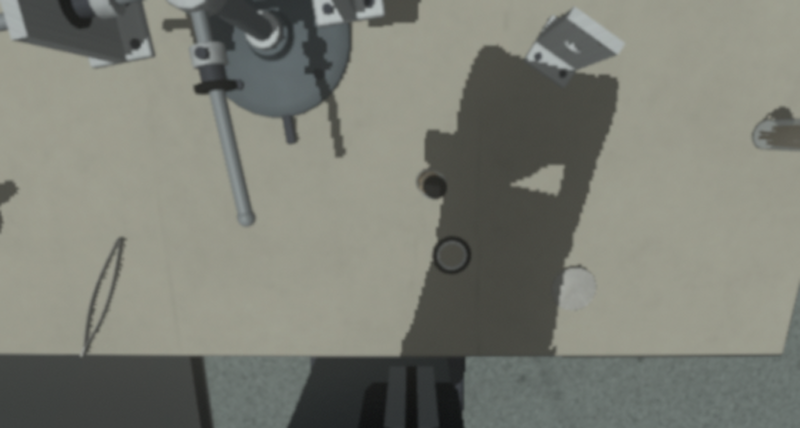

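The rod now runs from (218,95) to its ball at (247,218), and the pointer from (288,116) to (292,143). The bracket's top edge goes from (574,10) to (624,46), and its foot edge from (528,55) to (565,82).

```bash
python3 - <<'E'
from h import *
T=np.load('T3.npy');s=1.42857
m=np.array([562.5,52])
def A(p,q): return np.degrees(np.arctan2(q[1]-p[1],q[0]-p[0]))%360
for z in (8,20):
    P=plane('wrist',T,np.array([[288,116],[292,143]])/s,z)[:,:2];print('ptr',z,P.round(1).tolist(),[round(A(m,p),1) for p in P],A(*P))
P=plane('wrist',T,np.array([[218,95],[247,218]])/s,160)[:,:2];print('rod',P.round(1).tolist(),[round(A(m,p),1) for p in P],A(*P))
# line at mast x
print('rod y at x=562.5',P[0,1]+(562.5-P[0,0])*(P[1,1]-P[0,1])/(P[1,0]-P[0,0]))
t=plane('wrist',T,np.array([[574,9],[624,46]])/s,90)[:,:2];print('top edge',t.round(1).tolist(),A(*t),np.hypot(*(t[1]-t[0])),t.mean(0))
f=plane('wrist',T,np.array([[528,55],[565,82]])/s,6)[:,:2];print('foot edge',f.round(1).tolist(),A(*f),np.hypot(*(f[1]-f[0])))
print('disc pred 28',project('wrist',T,[[562.5-60*np.cos(a),52-60*np.sin(a),28] for a in (-.5,0,.5,1,1.5)]).round(0)*s)
r.snapshot('wrist')
for q in ['bracket']:
    M=r.cut_out(q,'wrist')
    for d in M[:2]:
        k=d['mask'].astype(np.uint8);cs=max(cv2.findContours(k,0,2)[0],key=cv2.contourArea);print(d['score'],k.sum(),cv2.approxPolyDP(cs,2,True)[:,0].tolist())
E
```

```text
ptr 8 [[507.8, 43.6], [486.7, 41.7]] [np.float64(188.7), np.float64(187.7)] 185.1898053549251
ptr 20 [[507.3, 40.9], [486.9, 39.0]] [np.float64(191.4), np.float64(189.7)] 185.18980535492514
rod [[513.2, 44.0], [449.6, 34.6]] [np.float64(189.2), np.float64(188.8)] 188.40813540114146
rod y at x=562.5 51.27198913551417
top edge [[568.8, -156.0], [548.1, -189.6]] 238.41488950803188 39.503653974295716 [ 558.45809559 -172.78194056]
foot edge [[553.7, -146.9], [534.1, -177.7]] 237.54658949095827 36.51886450416016
disc pred 28 [[234.28548 112.85703]
 [271.4283  122.85702]
 [308.57112 111.42846]
 [335.71395  84.28563]
 [347.14251  42.8571 ]]
0.76 2115 [[405, 6], [394, 13], [387, 12], [369, 42], [393, 60], [407, 48], [432, 40], [437, 33], [435, 28]]
```

```bash
python3 - <<'E'
from h import *
st=r.observe();q=st['joint_positions'];print(q.round(3),q[0]+q[5],q[0]-q[5],st['ee_pos'])
E
```

```text
[-0.217 -0.049  1.773  0.     1.417  1.351] 1.1343199708988976 -1.5673561464802825 [413.44303218 -53.4632308  291.25267445]
```

>>> jog_arm:
  deltas:
    - {"x": 3, "y": -2.5, "z": 0, "yaw": 0.15}
    - {"x": 6, "y": -5, "z": 0, "yaw": 0.31}
    - {"x": 9, "y": -7.5, "z": 0, "yaw": 0.48}
    - {"x": 12, "y": -10, "z": -2, "yaw": 0.65}
    - {"x": 14.6, "y": -11.9, "z": -4, "yaw": 0.82}
    - {"x": 14.6, "y": -11.9, "z": -5, "yaw": 0.99}
    - {"x": 14.6, "y": -11.9, "z": -5, "yaw": 1.01}
    - {"x": 14.6, "y": -11.9, "z": -5, "yaw": 1.01}
  gripper: 1

```text
time: 12.85
ee_pos: [559.5, -172.6, 242.0]
eef_rot: [0.875, 0.484, 0.0, 0.0]
wrist_force: [-0.6, 0.6, -0.1]
opening: 85.5
finger_force: 0.0
```

```bash
python3 - <<'E'
from h import *
w,T=snap('wrist','w4.png');np.save('T4.npy',T);st=r.observe();print(st['ee_pos'],st['eef_rot'])
for q in ['bracket','bracket_hole']: print(q,find(q,'wrist',T,2))
for d in r.cut_out('bracket','wrist')[:2]:
    k=d['mask'].astype(np.uint8);cs=max(cv2.findContours(k,0,2)[0],key=cv2.contourArea);print(d['score'],k.sum(),cv2.approxPolyDP(cs,2,True)[:,0].tolist())
print(project('wrist',T,[st['ee_pos'],[559.5,-172.8,90]]))
c=w[180:420,140:440,::-1]
cv2.imwrite('pics/w4x.png',cv2.resize(c,(750,600),interpolation=cv2.INTER_CUBIC))
E
```

```text
[ 559.51547439 -172.59811145  242.17573074] [8.75144973e-01 4.83860411e-01 4.09760825e-04 4.59618767e-04]
bracket [(0.77, array([ 555.9, -168.7,    2.1]))]
bracket_hole [(0.68, array([ 565.8, -168.4,    6.7]))]
0.57 1560 [[299, 150], [265, 152], [266, 185], [277, 188], [279, 210], [286, 210], [286, 189], [289, 186], [301, 185]]
[[283.87480852 275.87063646]
 [285.6382385  189.44372935]]
```

View pics/w4x.png

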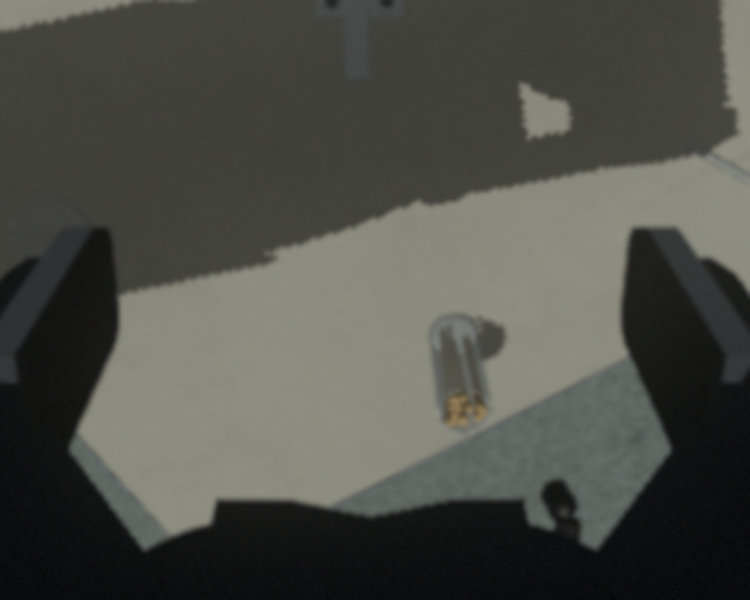

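The picture shows the bracket's plate edge-on at the top, from about (357,0) to (357,78) in the crop, with the tube below it. I'll fit the bracket pose with the network mask and image edges.

```bash
python3 - <<'E'
from h import *
T=np.load('T4.npy');w=cv2.imread('pics/w4.png')
th=2*np.arctan2(.48386,.875145);ux=np.array([np.cos(th),np.sin(th),0]);uy=np.array([np.sin(th),-np.cos(th),0])
c=np.array([559.5,-172.8,0])
def outl(dx,dy):
    b=c+dx*ux+dy*uy
    f=lambda x,y,z:b+x*ux+y*uy+np.array([0,0,z])
    return project('wrist',T,[f(x,y,z) for z,hy in ((90,4),(6,20)) for x in(20,-20) for y in(-hy,hy)])
print(np.degrees(th));print(outl(0,0).round(1))
g=cv2.cvtColor(w,6);np.set_printoptions(linewidth=250)
print('v160',g[160,255:312]);print('v178',g[178,255:312]);print('v204',g[204,265:300])
print('u282',g[140:225,282]);print('u270',g[140:200,270]);print('u295',g[140:200,295])
E
```

```text
57.87564246441711
[[280.9 166.6]
 [290.3 166.6]
 [281.1 211.4]
 [290.2 211.4]
 [267.4 151.3]
 [304.6 151.3]
 [268.  187.3]
 [304.1 187.3]]
v160 [138 138 138 138 137 137 137 137 136 141 154 166 167 157 136 108  87  84  98 127 153 162 148 113  83  74  72  72  72  72  72  72  75  78  76  75  71  60  53  50  53  62  72  76  76  74  72  69  69  68  70  78 101 125 136 138 137]
v178 [ 67  67  67  67  67  68  67  66  67  67  68  71  73  74  71  64  57  54  54  60  68  78  91  97  90  89 101 103  92  82  77  73  73  73  73  73  68  59  50  46  50  58  67  73  73  72  69  66  67  66  66  67  66  66  66  66  66]
v204 [64 65 65 65 65 64 64 65 64 64 64 64 66 69 71 72 71 72 72 72 71 69 67 64 63 63 63 63 63 63 63 63 64 64 64]
u282 [138 138 137 138 137 138 137 138 136 128 111  90  78  73  72  72  72  72  72  72  72  72  71  72  72  87 119 147 158 160 161 161 164 164 164 163 155 134 103  79  74  74  74  74  74  74  74  73  73  73  73  73  73  73  73  72  73  72  73  72  72  72
  72  72  72  71  71  71  71  71  69  67  65  63  64  64  63  64  64  63  63  64  64  64  64]
u270 [138 138 138 139 138 138 139 139 137 132 122 126 148 163 164 150 126 105  93  93 108 135 157 166 166 166 166 166 166 165 165 163 156 133 101  80  74  71  64  57  53  55  60  68  72  72  70  67  65  65  66  66  65  65  65  65  65  65  65  65]
u295 [137 138 137 139 139 140 138 139 138 131 126 135 138 114  86  71  57  47  44  47  53  64  73  76  76  76  75  75  75  75  75  75  74  74  74  74  71  62  50  41  40  41  52  65  71  70  68  67  65  65  64  65  64  64  65  64  64  64  64  64]
```

>>> jog_arm:
  deltas:
    - {"x": -0.2, "y": 0.1, "z": -4, "yaw": 0}
    - {"x": -0.2, "y": 0.1, "z": -8, "yaw": 0}
    - {"x": -0.2, "y": 0.1, "z": -12, "yaw": 0}
    - {"x": -0.2, "y": 0.1, "z": -15, "yaw": 0}
    - {"x": -0.2, "y": 0.1, "z": -17, "yaw": 0}
    - {"x": -0.2, "y": 0.1, "z": -17.6, "yaw": 0}
    - {"x": -0.2, "y": 0.1, "z": -17.6, "yaw": 0}
    - {"x": -0.2, "y": 0.1, "z": -17.6, "yaw": 0}

```text
time: 14.05
ee_pos: [557.9, -172.0, 66.4]
eef_rot: [0.875, 0.485, 0.001, 0.001]
wrist_force: [-0.4, -0.3, 0.3]
opening: 85.4
finger_force: 0.0
```

>>> jog_arm:
  deltas:
    - {"x": 0, "y": 0, "z": 0, "yaw": 0}
    - {"x": 0, "y": 0, "z": 0, "yaw": 0}
    - {"x": 0, "y": 0, "z": 0, "yaw": 0}
    - {"x": 0, "y": 0, "z": 0, "yaw": 0}
    - {"x": 0, "y": 0, "z": 0, "yaw": 0}
    - {"x": 0, "y": 0, "z": 0, "yaw": 0}
    - {"x": 0, "y": 0, "z": 0, "yaw": 0}
    - {"x": 0, "y": 0, "z": 0, "yaw": 0}
  gripper: -1

```text
time: 15.05
ee_pos: [557.4, -171.8, 65.2]
eef_rot: [0.874, 0.485, -0.0, -0.0]
wrist_force: [-0.1, -0.2, -1.2]
opening: 7.1
finger_force: 61.7
```

>>> jog_arm:
  deltas:
    - {"x": 0, "y": 0, "z": 3, "yaw": 0}
    - {"x": 0, "y": 0, "z": 8, "yaw": 0}
    - {"x": -3, "y": 0.5, "z": 13, "yaw": 0}
    - {"x": -7, "y": 2, "z": 14, "yaw": 0.1}
    - {"x": -11, "y": 4, "z": 14, "yaw": 0.25}
    - {"x": -14, "y": 8, "z": 14, "yaw": 0.4}
    - {"x": -14.8, "y": 12, "z": 14, "yaw": 0.55}
    - {"x": -14.8, "y": 15, "z": 14, "yaw": 0.71}

```text
time: 16.05
ee_pos: [408.8, -20.6, 205.7]
eef_rot: [0.649, 0.76, 0.0, 0.0]
wrist_force: [-0.7, -1.0, -0.8]
opening: 6.7
finger_force: 61.7
```

```bash
python3 - <<'E'
from h import *
w,T=snap('wrist','w5.png');np.save('T5.npy',T);st=r.observe();print(st['ee_pos'],st['eef_rot'],st['opening'],st['wrist_force'])
th=np.radians(98.6-90);o=np.array([-np.cos(th),-np.sin(th)])
print(project('wrist',T,[[562.5+d*o[0],51.5+d*o[1],160] for d in (60,90,118)]))
cv2.imwrite('pics/w5x.png',cv2.resize(w[:,:,::-1],(800,600),interpolation=cv2.INTER_CUBIC))
im,Tt=snap('top','t5.png')
E
```

```text
[408.97277645 -18.51852035 205.6611497 ] [6.45894983e-01 7.63426066e-01 5.49694307e-04 1.03617796e-04] 7.100009297646552 [ 0.56952619 -1.07965627 -0.07169099]
[[474.3989473  152.93246965]
 [420.25498661 152.13715583]
 [368.68592545 151.5246044 ]]
```

View pics/w5x.png

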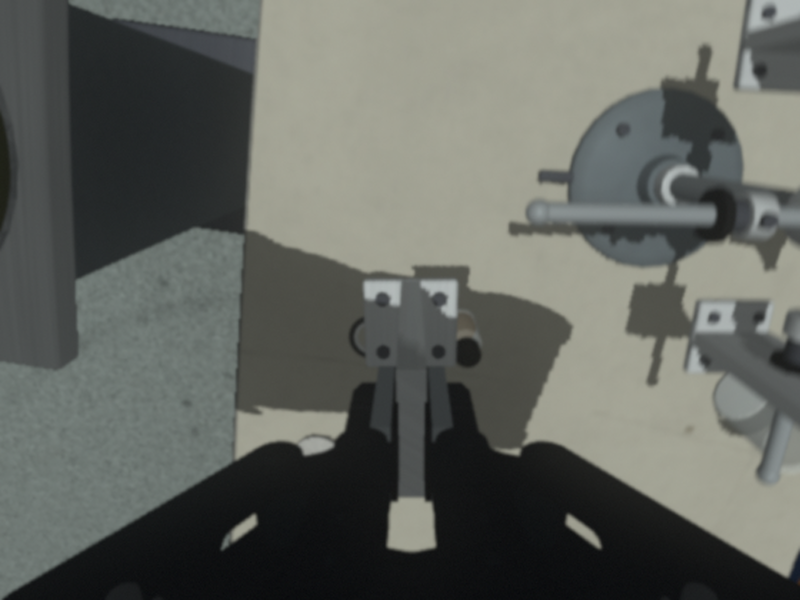

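The picture shows the held bracket's foot at (364–458, 281–367), in line with the tool. The rod runs level from its ball at (539,211) to the buffer at (712,214), parallel to the pointer at (540–570,177). I'll take a settled frame and measure the rod and foot edges together.

```bash
python3 - <<'E'
from h import *
w,T=snap('wrist','w6.png');st=r.observe();p=st['ee_pos'];print(p,T[:3,3])
q=st['eef_rot'];th=2*np.arctan2(q[1],q[0]);print(np.degrees(th))
ux=np.array([np.cos(th),np.sin(th),0]);uy=np.array([np.sin(th),-np.cos(th),0])
g=cv2.cvtColor(w,7).astype(int);np.set_printoptions(linewidth=250)
for u in (395,420,450,480): print(u,'rod',g[120:175,u])
for v in (132,134,136,138,140,142):print(v,'ball',g[v,355:400])
print('foot v', g[180:220,262],g[180:220,315]); print('farv',g[240:275,259],g[240:275,317])
print('foot u',g[203,245:330])
np.save('T6.npy',T);np.save('p6.npy',p);np.save('ux.npy',ux)
E
```

```text
[409.38408347 -21.03121066 205.50727168] [398.59962607  56.52276017 347.95264393]
98.80150001294584
395 rod [153 132  99  79  77  77  77  75  73  77  98 124 139 144 144 145 145 145 146 147 148 150 152 149 136 122 120 127 134 139 142 145 144 143 138 132 124 113 100  87  81  80  80  81  82  86 106 136 154 159 160 160 160 159 160]
420 rod [109 108 109 108 109 109 109 108 108 109 107 107 107 107 106 105 105 104 104 103 103 103 104 102 101 102 110 121 130 135 139 141 143 142 139 135 127 118 105  89  71  57  53  52  56  67  83  94  98  98  98  98  97  96  96]
450 rod [ 76  71  69  69  68  68  68  68  67  66  65  65  65  65  64  62  61  61  59  58  56  56  57  57  63  76  94 112 123 131 136 138 140 141 140 137 132 123 112  99  81  65  56  55  54  56  61  72  83  88  90  94  97  99 100]
480 rod [172 177 176 165 139 103  81  77  76  76  76  75  74  73  71  69  69  67  65  63  61  59  59  64  71  74  80  97 114 125 132 137 138 139 140 139 136 129 120 108  94  74  60  54  54  54  54  54  53  54  54  54  54  54  54]
132 ball [159 158 159 160 160 160 160 159 160 160 160 159 160 161 159 159 159 15
[... 1265 characters left out ...]
88  82  81  81  80  81  83  93 115 143 165 178 182 183 184 184 183 183 183 182 183 182 182 183 182 183 182 183 182 182 182 181 182]
farv [83 82 82 82 83 82 82 82 83 81 82 82 82 82 82 80 77 74 73 75 74 74 75 75 75 74 70 56 39 26 26 25 25 24 26] [81 80 80 80 80 80 80 79 79 79 79 78 78 77 77 75 74 73 74 74 73 73 72 73 73 73 68 56 38 26 24 24 23 24 23]
foot u [ 77  77  77  77  77  77  78  78  89 118 154 176 182 182 181 180 179 179 179 179 175 169 168 173 177 179 182 182 183 183 184 183 181 176 165 136 107  94  93  94  94  94  95  95  95  95  95  95  94  92  94 114 146 161 167 175 179 179 179 178 174 168
 166 168 172 177 179 179 180 182 183 183 180 171 150 118  92  81  80  80  80  81  90 103 110]
```

```bash
python3 - <<'E'
from h import *
T=np.load('T6.npy');p=np.load('p6.npy');ux=np.load('ux.npy');uy=np.array([ux[1],-ux[0],0])
tl=lambda P:np.c_[(P-p)@ux,(P-p)@uy].round(1).tolist()
uv=[[395,152],[420,152.7],[450,152.8],[480,154],[377,148.5+3]]
P=plane('wrist',T,uv,160);print('rod tool xy',tl(P))
for b in (139.5,145.5):
  print(b,'foot near/far',tl(plane('wrist',T,[[262,195.6],[315,195.5],[288,255.7]],b)))
print('plate u', tl(plane('wrist',T,[[254,203],[320.3,203]],145.5)))
E
```

```text
rod tool xy [[49.2, 59.1], [49.0, 72.7], [49.1, 89.2], [48.7, 106.0], [49.4, 49.3]]
139.5 foot near/far [[18.7, -14.2], [18.9, 18.4], [-21.9, 2.0]]
145.5 foot near/far [[20.4, -13.7], [20.6, 17.9], [-19.0, 2.0]]
plate u [[15.8, -18.6], [15.9, 21.2]]
```

>>> jog_arm:
  deltas:
    - {"x": -0.4, "y": 2.5, "z": 0, "yaw": 0}
    - {"x": -0.74, "y": 4.5, "z": 0, "yaw": 0}
    - {"x": -0.74, "y": 4.77, "z": -1, "yaw": 0}
    - {"x": -0.74, "y": 4.77, "z": -2, "yaw": 0}
    - {"x": -0.74, "y": 4.77, "z": -2.85, "yaw": 0}
    - {"x": 0, "y": 4.88, "z": -2.85, "yaw": 0}
    - {"x": 0.74, "y": 5.0, "z": -2.85, "yaw": 0}
    - {"x": 0.74, "y": 5.0, "z": -2.85, "yaw": 0}

```text
time: 17.2
ee_pos: [417.4, 28.2, 176.9]
eef_rot: [0.651, 0.759, 0.0, 0.0]
wrist_force: [-0.3, -0.5, -1.4]
opening: 6.6
finger_force: 61.8
```

```bash
python3 - <<'E'
from h import *
w,T=snap('wrist','w7.png');st=r.observe();p=st['ee_pos'];q=st['eef_rot'];th=2*np.arctan2(q[1],q[0]);print(p,np.degrees(th),st['wrist_force'])
ux=np.array([np.cos(th),np.sin(th),0]);uy=np.array([ux[1],-ux[0],0])
tl=lambda uv,z:(lambda P:np.c_[(P-p)@ux,(P-p)@uy].round(1).tolist())(plane('wrist',T,uv,z))
g=cv2.cvtColor(w,7).astype(int);np.set_printoptions(linewidth=250)
pr=project('wrist',T,[p+0.75*ux+d*uy+np.array([0,0,160-p[2]]) for d in (35,60,85)]);print('expected rod px',pr.round(1).tolist())
for u in (380,410,440):print(u,g[220:310,u])
np.save('T7.npy',T);np.save('p7.npy',p)
cv2.imwrite('pics/w7x.png',cv2.resize(w[120:330,200:520,::-1],(800,525),interpolation=cv2.INTER_CUBIC))
E
```

```text
[417.09665133  28.21938619 176.86415664] 98.71312441763935 [-0.01854972 -0.64666142 -0.51037869]
expected rod px [[354.0, 255.2], [403.8, 255.0], [452.8, 254.7]]
380 [ 79  78  78  78  78  79  79  79  78  78  79  78  78  78  77  78  77  77  77  77  77  78  77  76  73  68  64  64  66  68  69  69  70  71  71  70  69  69  69  67  67  71  75  78  77  78  77  77  77  77  77  78  78  78  77  77  76  77  77  78  77  78
  78  78  78  78  79  80  80  81  86 104 128 145 153 156 158 160 160 160 160 160 161 159 160 160 159 148 118  75]
410 [ 71  90  97  98  98  96  95  95  93  91  90  92 105 130 150 160 162 162 162 162 161 161 161 157 143 117  99 102 112 122 129 133 133 118  92  74  72  70  70  73  93 125 151 159 160 161 161 161 161 162 162 161 161 161 161 163 162 162 162 162 162 162
 163 162 162 162 162 162 162 162 162 162 163 162 162 162 162 161 161 161 161 162 161 160 160 160 161 161 161 160]
440 [ 57  61  69  78  86  94  99 100 100 100 100 101 100 100  99  99  97  95  93  93  95 109 133 150 145 121 102 102 112 121 129 135 138 140 142 142 141 139 134 124 110  95  84  80  80  81  80  80  80  80  80  80  80  79  80  80  80  80  80  80  80  80
  80  80  80  81  80  83  92 117 146 158 161 160 160 161 162 162 161 161 161 160 160 160 161 161 161 162 161 162]
```

View pics/w7x.png

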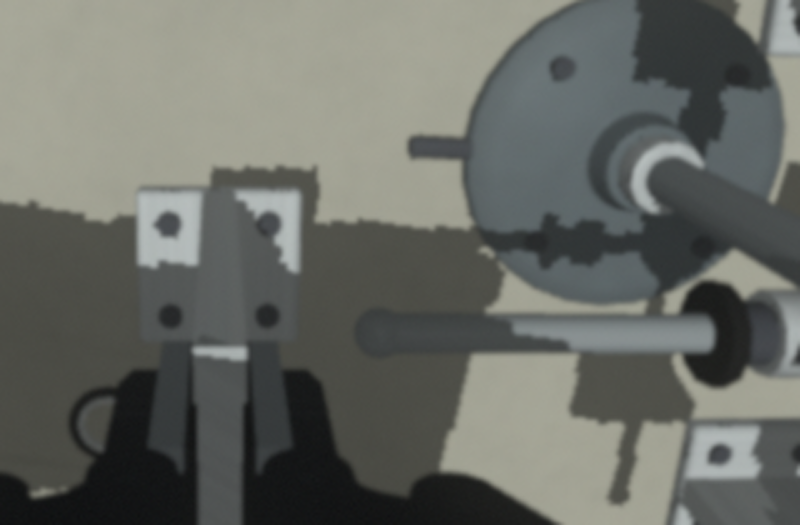

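The picture shows the ball at (378,331) ahead of the plate at (220,340), with the lateral axis about 1 mm off. The buffer face is at about x=690. I'll correct and enter slowly.

>>> jog_arm:
  deltas:
    - {"x": 0.6, "y": 0.17, "z": 0, "yaw": 0}
    - {"x": 1.2, "y": 0.26, "z": 0, "yaw": 0}
    - {"x": 1.8, "y": 0.35, "z": 0, "yaw": 0}
    - {"x": 2.1, "y": 0.4, "z": 0, "yaw": 0}
    - {"x": 2.3, "y": 0.43, "z": 0, "yaw": 0}
    - {"x": 2.5, "y": 0.46, "z": 0, "yaw": 0}
    - {"x": 2.65, "y": 0.49, "z": 0, "yaw": 0}
    - {"x": 2.8, "y": 0.51, "z": 0, "yaw": 0}

```text
time: 18.25
ee_pos: [444.9, 33.3, 176.8]
eef_rot: [0.651, 0.759, 0.0, 0.0]
wrist_force: [-0.8, 0.7, -0.9]
opening: 6.9
finger_force: 61.8
```

>>> jog_arm:
  deltas:
    - {"x": 0.15, "y": 0.02, "z": 0, "yaw": 0}
    - {"x": 0.3, "y": 0.05, "z": 0, "yaw": 0}
    - {"x": 0.45, "y": 0.07, "z": 0, "yaw": 0}
    - {"x": 0.6, "y": 0.09, "z": 0, "yaw": 0}
    - {"x": 0.6, "y": 0.09, "z": 0, "yaw": 0}
    - {"x": 0.6, "y": 0.09, "z": 0, "yaw": 0}
    - {"x": 0.6, "y": 0.09, "z": 0, "yaw": 0}
    - {"x": 0.6, "y": 0.09, "z": 0, "yaw": 0}

```text
time: 19.25
ee_pos: [450.8, 34.2, 176.8]
eef_rot: [0.651, 0.759, -0.0, 0.0]
wrist_force: [-0.7, -0.2, 0.0]
opening: 6.9
finger_force: 61.8
```

>>> jog_arm:
  deltas:
    - {"x": 0.5, "y": 0.08, "z": 0, "yaw": 0}
    - {"x": 1.1, "y": 0.17, "z": 0, "yaw": 0}
    - {"x": 1.7, "y": 0.26, "z": 0, "yaw": 0}
    - {"x": 2.3, "y": 0.35, "z": 0, "yaw": 0}
    - {"x": 2.9, "y": 0.44, "z": 0, "yaw": 0}
    - {"x": 3.4, "y": 0.52, "z": 0, "yaw": 0}
    - {"x": 3.8, "y": 0.58, "z": 0, "yaw": 0}
    - {"x": 4.1, "y": 0.63, "z": 0, "yaw": 0}

```text
time: 20.25
ee_pos: [492.0, 40.5, 176.7]
eef_rot: [0.651, 0.759, -0.0, -0.0]
wrist_force: [0.0, 0.7, -0.2]
opening: 6.8
finger_force: 61.8
```

```bash
python3 - <<'E'
from h import *
w,T=snap('wrist','w8.png');st=r.observe();print(st['ee_pos'],st['wrist_force'])
p=st['ee_pos']
cv2.imwrite('pics/w8x.png',cv2.resize(w[150:330,200:440,::-1],(800,600),interpolation=cv2.INTER_CUBIC))
E
```

```text
[492.22930912  40.57606956 176.77646594] [-0.29105484  0.74141027 -0.42113879]
```

View pics/w8x.png

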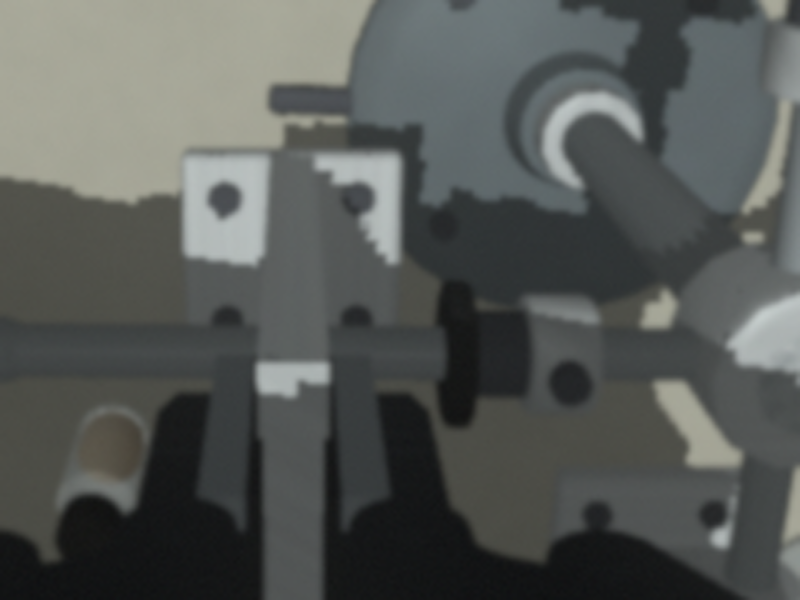

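The picture shows the plate (255–330, 380) threaded on the rod, with the buffer face at x≈440, leaving a gap of about 14 mm.

>>> jog_arm:
  deltas:
    - {"x": 0.3, "y": 0.05, "z": 0, "yaw": 0}
    - {"x": 0.6, "y": 0.09, "z": 0, "yaw": 0}
    - {"x": 0.8, "y": 0.12, "z": 0, "yaw": 0}
    - {"x": 0.9, "y": 0.14, "z": 0, "yaw": 0}
    - {"x": 1.0, "y": 0.15, "z": 0, "yaw": 0}
    - {"x": 1.1, "y": 0.17, "z": 0, "yaw": 0}
    - {"x": 1.15, "y": 0.18, "z": 0, "yaw": 0}
    - {"x": 1.2, "y": 0.18, "z": 0, "yaw": 0}

```text
time: 21.3
ee_pos: [503.9, 42.3, 176.8]
eef_rot: [0.651, 0.759, 0.0, 0.0]
wrist_force: [-0.4, -0.0, -0.4]
opening: 6.6
finger_force: 61.8
```

>>> jog_arm:
  deltas:
    - {"x": 0.03, "y": 0, "z": 0, "yaw": 0}
    - {"x": 0.06, "y": 0.01, "z": 0, "yaw": 0}
    - {"x": 0.09, "y": 0.01, "z": 0, "yaw": 0}
    - {"x": 0.12, "y": 0.02, "z": 0, "yaw": 0}
    - {"x": 0.15, "y": 0.02, "z": 0, "yaw": 0}
    - {"x": 0.18, "y": 0.03, "z": 0, "yaw": 0}
    - {"x": 0.2, "y": 0.03, "z": 0, "yaw": 0}
    - {"x": 0.2, "y": 0.03, "z": 0, "yaw": 0}

```text
time: 22.3
ee_pos: [505.8, 42.6, 176.8]
eef_rot: [0.651, 0.759, 0.0, 0.0]
wrist_force: [0.4, 0.6, -0.1]
opening: 6.8
finger_force: 61.8
```

>>> jog_arm:
  deltas:
    - {"x": 0.03, "y": 0, "z": 0, "yaw": 0}
    - {"x": 0.06, "y": 0.01, "z": 0, "yaw": 0}
    - {"x": 0.09, "y": 0.01, "z": 0, "yaw": 0}
    - {"x": 0.12, "y": 0.02, "z": 0, "yaw": 0}
    - {"x": 0.15, "y": 0.02, "z": 0, "yaw": 0}
    - {"x": 0.18, "y": 0.03, "z": 0, "yaw": 0}
    - {"x": 0.2, "y": 0.03, "z": 0, "yaw": 0}
    - {"x": 0.2, "y": 0.03, "z": 0, "yaw": 0}

```text
time: 23.3
ee_pos: [507.8, 42.9, 176.8]
eef_rot: [0.651, 0.759, 0.0, 0.0]
wrist_force: [0.1, 0.4, -1.1]
opening: 7.0
finger_force: 61.8
```

>>> jog_arm:
  deltas:
    - {"x": 0.03, "y": 0, "z": 0, "yaw": 0}
    - {"x": 0.06, "y": 0.01, "z": 0, "yaw": 0}
    - {"x": 0.09, "y": 0.01, "z": 0, "yaw": 0}
    - {"x": 0.12, "y": 0.02, "z": 0, "yaw": 0}
    - {"x": 0.15, "y": 0.02, "z": 0, "yaw": 0}
    - {"x": 0.18, "y": 0.03, "z": 0, "yaw": 0}
    - {"x": 0.2, "y": 0.03, "z": 0, "yaw": 0}
    - {"x": 0.2, "y": 0.03, "z": 0, "yaw": 0}

```text
time: 24.3
ee_pos: [509.8, 43.2, 176.8]
eef_rot: [0.651, 0.759, -0.0, -0.0]
wrist_force: [-0.1, 0.2, -0.9]
opening: 7.1
finger_force: 61.8
```

>>> jog_arm:
  deltas:
    - {"x": 0.03, "y": 0, "z": 0, "yaw": 0}
    - {"x": 0.06, "y": 0.01, "z": 0, "yaw": 0}
    - {"x": 0.09, "y": 0.01, "z": 0, "yaw": 0}
    - {"x": 0.12, "y": 0.02, "z": 0, "yaw": 0}
    - {"x": 0.15, "y": 0.02, "z": 0, "yaw": 0}
    - {"x": 0.18, "y": 0.03, "z": 0, "yaw": 0}
    - {"x": 0.2, "y": 0.03, "z": 0, "yaw": 0}
    - {"x": 0.2, "y": 0.03, "z": 0, "yaw": 0}

```text
time: 25.3
ee_pos: [511.7, 43.5, 176.7]
eef_rot: [0.651, 0.759, -0.0, -0.0]
wrist_force: [-4.4, -1.4, 0.9]
opening: 6.7
finger_force: 61.9
```

Contact at about 4.5 N. I'll press 1.4 mm more and hold.

>>> jog_arm:
  deltas:
    - {"x": 0.04, "y": 0.01, "z": 0, "yaw": 0}
    - {"x": 0.08, "y": 0.01, "z": 0, "yaw": 0}
    - {"x": 0.11, "y": 0.02, "z": 0, "yaw": 0}
    - {"x": 0.14, "y": 0.02, "z": 0, "yaw": 0}
    - {"x": 0.14, "y": 0.02, "z": 0, "yaw": 0}
    - {"x": 0.14, "y": 0.02, "z": 0, "yaw": 0}
    - {"x": 0.14, "y": 0.02, "z": 0, "yaw": 0}
    - {"x": 0.14, "y": 0.02, "z": 0, "yaw": 0}

```text
time: 26.3
ee_pos: [512.9, 43.6, 176.7]
eef_rot: [0.651, 0.759, -0.0, -0.0]
wrist_force: [-7.3, -1.9, 3.0]
opening: 6.9
finger_force: 62.1
```

About 8 N was held. Now I'll back off and lower the bracket onto the rod.

>>> jog_arm:
  deltas:
    - {"x": -0.2, "y": -0.03, "z": 0, "yaw": 0}
    - {"x": -0.5, "y": -0.08, "z": 0, "yaw": 0}
    - {"x": -0.8, "y": -0.12, "z": 0, "yaw": 0}
    - {"x": -0.8, "y": -0.12, "z": -0.1, "yaw": 0}
    - {"x": -0.8, "y": -0.12, "z": -0.2, "yaw": 0}
    - {"x": -0.8, "y": -0.12, "z": -0.25, "yaw": 0}
    - {"x": -0.8, "y": -0.12, "z": -0.3, "yaw": 0}
    - {"x": -0.8, "y": -0.12, "z": -0.3, "yaw": 0}

```text
time: 27.3
ee_pos: [505.2, 42.5, 173.8]
eef_rot: [0.651, 0.759, -0.0, 0.0]
wrist_force: [0.9, -0.5, -1.8]
opening: 6.7
finger_force: 61.8
```

>>> jog_arm:
  deltas:
    - {"x": 0, "y": 0, "z": -0.02, "yaw": 0}
    - {"x": 0, "y": 0, "z": -0.04, "yaw": 0}
    - {"x": 0, "y": 0, "z": -0.05, "yaw": 0}
    - {"x": 0, "y": 0, "z": -0.06, "yaw": 0}
    - {"x": 0, "y": 0, "z": -0.06, "yaw": 0}
    - {"x": 0, "y": 0, "z": -0.06, "yaw": 0}
    - {"x": 0, "y": 0, "z": -0.06, "yaw": 0}
    - {"x": 0, "y": 0, "z": -0.06, "yaw": 0}

```text
time: 28.3
ee_pos: [505.2, 42.5, 173.2]
eef_rot: [0.651, 0.759, 0.0, 0.0]
wrist_force: [0.2, 0.2, -0.5]
opening: 6.7
finger_force: 61.8
```

>>> jog_arm:
  deltas:
    - {"x": 0, "y": 0, "z": 0, "yaw": 0}
    - {"x": 0, "y": 0, "z": 0, "yaw": 0}
    - {"x": 0, "y": 0, "z": 0, "yaw": 0}
    - {"x": 0, "y": 0, "z": 0, "yaw": 0}
    - {"x": 0, "y": 0, "z": 0, "yaw": 0}
    - {"x": 0, "y": 0, "z": 0, "yaw": 0}
    - {"x": 0, "y": 0, "z": 0, "yaw": 0}
    - {"x": 0, "y": 0, "z": 0, "yaw": 0}
  gripper: -0.4

```text
time: 29.3
ee_pos: [505.2, 42.5, 173.2]
eef_rot: [0.651, 0.759, 0.0, -0.0]
wrist_force: [0.5, 0.0, 0.3]
opening: 25.4
finger_force: 0.0
```

>>> jog_arm:
  deltas:
    - {"x": 0, "y": 0, "z": 0.5, "yaw": 0}
    - {"x": 0, "y": 0, "z": 1.5, "yaw": 0}
    - {"x": 0, "y": 0, "z": 3, "yaw": 0}
    - {"x": 0, "y": 0, "z": 5, "yaw": 0}
    - {"x": 0, "y": 0, "z": 8, "yaw": 0}
    - {"x": -2, "y": -3, "z": 11, "yaw": 0}
    - {"x": -5, "y": -8, "z": 12, "yaw": 0}
    - {"x": -8, "y": -12, "z": 12, "yaw": 0}

```text
time: 30.3
ee_pos: [424.4, -78.8, 295.1]
eef_rot: [0.651, 0.759, 0.001, 0.001]
wrist_force: [0.4, -0.3, -1.2]
opening: 25.5
finger_force: 0.0
```

```bash
python3 - <<'E'
from h import *
w,T=snap('wrist','w9.png');st=r.observe();print(st['time'],st['ee_pos'],st['wrist_force'])
im,Tt=snap('top','t9.png')
a=cv2.resize(im[150:270,140:310,::-1],(400,282),interpolation=cv2.INTER_CUBIC);b=cv2.resize(w[:,:,::-1],(400,282),interpolation=cv2.INTER_AREA)
cv2.imwrite('pics/c9.png',np.hstack([a,b]))
E
```

```text
30.35 [421.95701734 -81.57715153 294.73248278] [-0.1133089  -0.78043587  1.99941928]
```

View pics/c9.png

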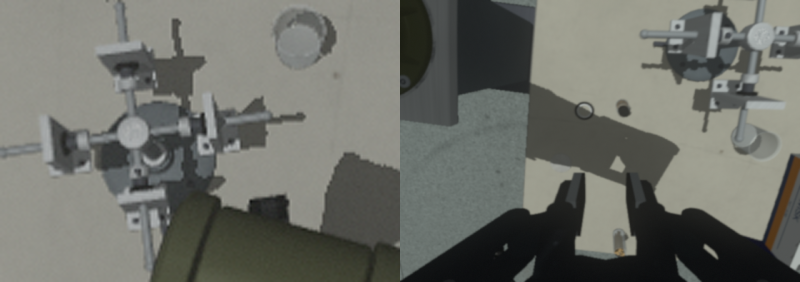

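The bracket hangs upright on the free branch: the plate is at about (712,35) in the wrist half and (143,200) in the top half. The branch is still along the pointer, and the other items haven't moved.

>>> jog_arm:
  deltas:
    - {"x": 0, "y": 0, "z": 0, "yaw": 0}
    - {"x": 0, "y": 0, "z": 0, "yaw": 0}
    - {"x": 0, "y": 0, "z": 0, "yaw": 0}
    - {"x": 0, "y": 0, "z": 0, "yaw": 0}
    - {"x": 0, "y": 0, "z": 0, "yaw": 0}
    - {"x": 0, "y": 0, "z": 0, "yaw": 0}
    - {"x": 0, "y": 0, "z": 0, "yaw": 0}
    - {"x": 0, "y": 0, "z": 0, "yaw": 0}

```text
time: 31.4
ee_pos: [425.2, -77.5, 293.2]
eef_rot: [0.651, 0.759, 0.0, -0.0]
wrist_force: [0.0, -0.3, -0.7]
opening: 25.7
finger_force: 0.0
```

```bash
python3 -c "
from plant import r
print(r.finish_job())"
```

```text
the job is handed in; nothing more can be done
None
```

I handed the job in at 31 s (no verdict came back): the free branch points along the pointer, and the bracket was pressed on the buffer at about 8 N by the wrist reading and now hangs free on it.

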